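Park the index plunger and run the sled to its end stop

TASK

Unlock the beaker sled: pull the plunger's black T-handle up, turn it clockwise and let it drop into its rest notch so that it stays up by itself, without forcing it against its stops. Then slide the sled by its upright post all the way to the end stop at the far end of its track, with the beaker standing where it is on the sled, and let go. Leave the tin, the jar and the wooden wedge alone.

Things in the scene. Friction and masses are not known exactly. Their poses are not given: they have to be found in the camera images.
- fixture: Fixed grey base plate 210 x 330 x 10 mm on the bench; origin under its centre, z up, x across (-x nearer the robot), y along the slide track. A steel bracket at x = -60, y = -60 mm carries the plunger and its 41 mm round steel collar (top 72 mm above the bench). The end stop, a dark block with rubber face, is at the +y end.
- tee_grip (a point): Centre of the black T-handle's bar: 50 mm long (point x), 13 mm thick (point y), 22 mm high; rises and turns with it. At the start 97 mm above the bench, at x = -60, y = -60 mm in the fixture's axes. A 12 mm stem leads down into the collar; 14 mm clear between collar top and bar.
- plunger (a joint): Plunger lift in m: 0 down (sled locked), about 0.010 in the rest notch, 0.015 with its cross-pin on the collar's rim, 0.020 at the hard upper stop. A spring pulls it down (with weight 8 N at the bottom, 11 N at 0.018, plus 40 N per m/s of damping).
- tee (a joint): T-handle turn (rad), 0 at start, growing clockwise from above. Down, a 6 mm cross-pin in a slot blocks it; lifted over 0.015 it turns. The rest notch (5 mm below the rim, 0.06 rad play either way, far side a hard end wall taller than the rim) is centred anywhere in 0.68..1.48: find it by feel. A pin left on the rim stays there; over the notch, free to sink, it drops in.
- sled (a joint): Travel of the sled along the fixture's +y in m: 0 at the start (locked by the plunger until that is lifted 0.005), 0.110 against the end stop. Sliding takes about 2.5 N, plus 12 N per m/s.
- post_grip (a point): Point on the axis of the sled's upright steel post (16 mm diameter, free from 30 to 90 mm above the bench), 70 mm above the bench, at x = +45, y = -112 mm in the fixture's axes at the start; it moves with the sled.
- beaker_mid (a point): Centre, half-way up, of the grey clay beaker (75 mm wide, 81 mm high, open at the top, fragile) standing loose on the sled, its foot 24 mm above the bench, 97 mm from the post towards fixture +y.
- tin_mid (a point): Centre of the flat white tin (70 mm wide, 28 mm high) standing loose on the base plate near its near corner at +y. Bystander.
- jar_mid (a point): Centre, half-way up, of the white jar with a black lid (58 mm wide, 85 mm high) standing on the bench off the -y end of the base plate. Bystander.
- wedge_mid (a point): Centre of the wooden wedge (34 x 95 x 22 mm) lying on the bench beyond the far side of the base plate. Bystander.
- collar_seat: Fixed flange under the collar (the collar is carried by it), 38 mm above the bench, on the plunger's axis; its yaw is the fixture's and does not show how the collar is clamped.
Mind the look-alikes: they are no part of the job. Leave any purple look-alike of the part that bears beaker_mid alone.

How it is judged:
On the way, in this order (a step that is already met when the one before it is completed fails the run):
1. the plunger sits in its rest notch, up by itself, with the handle let go (value of joint plunger between 0.0085 and 0.012 m and value of joint tee above 0.5 rad and value of joint sled below 0.02 m and contact force between the fingers and plunger below 0.3 N), for 0.2 s.
2. the sled is at the end stop (value of joint sled above 0.105 m), for 0.2 s.
At the end, for the whole second after the job is handed in: The plunger rests in its notch (lift 8.5 to 12 mm, handle turned more than 0.5 rad clockwise), the sled is within 5 mm of its end stop, the beaker stands upright on the sled within 15 mm of its place along it (value of joint plunger between 0.0085 and 0.012 m and value of joint tee above 0.5 rad and value of joint sled above 0.105 m and angle between beaker_mid's own z axis and vertical below 0.1 rad and y of beaker_mid in the frame of post_grip between 0.08 and 0.114 m); the robot touches nothing.
It fails at once if the plunger's cross-pin forced against its collar with more than 35 N (contact force between plunger and collar_seat above 35 N).
It fails at once if the beaker tipped (angle between beaker_mid's own z axis and vertical above 0.3 rad).
It fails at once if the beaker gripped or pressed (contact force between the arm and beaker above 5 N).
It fails at once if the tin, the jar or the wedge moved more than 15 mm (distance of any of tin_mid, jar_mid, wedge_mid from where it was at the start of the episode above 0.015 m).
It also fails if it takes over 72 s, if anything falls off the work surface, if the arm or the gripper's body presses on something with over 40 N, if the wrist force passes 120 N, or if a joint passes its speed limit or range.

ROBOT

A 7-joint arm with a two-finger parallel gripper is mounted at the origin on a cart in front of the work surface, level with it; the furniture and walls round the work are solid. World frame = base frame: x ahead of the robot, y to its left, z up, the work surface at z = 0. Lengths are in m, angles in rad, forces in N, time in s.
With the tool pointing down it reaches from about 0.4 to 0.85 m from the base axis. Payload 10.4 kg.
Tool frame: the origin (TCP) lies at the very end of the fingers, on their centre line; the grasp point (between the pads) lies 19 mm behind it; z points along the fingers, y is the line along which they close (so a half turn about z gives the same grasp; the last joint's range is limited). The gripper opens to 85 mm and grips with 20 to 120 N. Pads are 22 mm wide; open, the fingers measure 114 mm over their backs; the gripper's body (76 mm by 85 mm) begins 54 mm behind the grasp point. The pads swing forward as they close: fully open they stand 13 mm farther back than shut.
Start: joints at [1.112, 0.332, -0.065, 1.46, 0.022, 1.35, -0.088], TCP at [0.264, -0.567, 0.204] pointing down, gripper open.
Joint ranges: [-2.6, 2.6], [-0.5, 2.12], [-1.47, 1.34], [0.16, 2.42], [-1.27, 4.41], [0.06, 2.06], [-2.6, 2.6]. Speed limits (rad/s): [2.22, 2.22, 2.79, 2.79, 3.14, 3.14, 3.14].

INTERFACE

Orientations are given as a 3x3 rotation matrix whose columns are the frame's x, y, z axes.
In Python, from plant import observe, get_image, job_done gives the robot as it stands.
- The arm moves only by the tool carry_out, never from a script. Its argument "motion" is one flat list of numbers, 5 for each row, row after row: the closure in counts, from 0 (fully open) to 255 (shut), then the shift along the tool's x, y, z in units of 40 mm (1.0 is 40 mm), then the turn about the tool's z in units of 6 degrees (1.0 is 6 degrees). In form: [hand, x, y, z, spin, hand, x, y, z, spin, ...]. A call has 1 to 20 rows; each row is the pose to reach, as a shift and turn from the pose commanded when the call began, along the tool's axes at that moment; what a row does not reach only later rows make up. A row lasts 1/12 s, in which the tool goes at most 41.7 mm and 7.16 degrees, less where a joint would pass 70% of its speed; a pose out of reach is approached as far as the arm can. A call with a gripper value outside its range is refused whole. The fingers move at their own pace and stop on an object; "newtons" is the grip in N (left out, the last holds). Time passes only in rows, so rows that repeat a pose let the fingers close. It gives the time, the measured TCP pose, the force, the opening and the grip force at its end, in the units of the state.
- observe(): the state, without advancing time (a new reading comes with each control period).
- get_image(name): name is "scene" or "side" or "wrist"; returns a dict with "frame" (384x512x3 uint8, red, green, blue), "range_z" (384x512 float32, m along the optical axis (not along the pixel's ray), 0 where there is no reading), "mtx" (3x3 intrinsics, pixels), "dist" ([k1, k2, p1, p2, k3] as OpenCV has them; the pictures are not rectified), "T" (4x4, takes a point from camera to world coordinates); the wrist camera has in their place "hand_eye" (4x4, takes a point from camera to tool coordinates, whose origin is the TCP and whose axes are the flange's). Camera axes: x right, y down, z forward; pixel columns grow to the right and rows downward; lengths in m; the calibration is good to about 2 mm. A picture is of the moment at which its call begins: read the wrist's pose just before it.
- job_done(): hands the job in; it is judged then, once.
The state is a dict: "time": time; "joint_pos": joint angles; "qvel": joint speeds; "tau": joint torques, N m; "tcp_pos": TCP position; "ee_rot": TCP orientation; "force": force on the tool from outside, world axes, zero at the start; "torque": the same for the moment, N m; "grip_width": opening from 0.0 (shut) to 1.0 (fully open); "grasp_force": force on a finger pad.
Only numpy, scipy, OpenCV 4.12 (cv2) and the standard library are available. Lean on these libraries where they do the work, as an engineer would, in place of code of your own. Each camera call takes 0.05 s, during which the arm holds its last target. There are 200 camera calls.

## Working session

There is one attempt and no reset: what is moved stays moved. The work goes in short steps, Python scripts to look and compute and a tool call to move; the robot and the scene stay as the last step left them, time stands still between calls to the robot, and variables do not carry over. Pictures are saved under pics/ and viewed, at most 10 in all, crops included, and the job is handed in when it is done.

Besides the shell and the picture viewer there is one more tool, called after "Emit:" as name(argument=value, ...) on one line, values as JSON. carry_out: Moves the arm, as the interface text tells. Its arguments: {"type":"object","properties":{"motion":{"type":"array"},"newtons":{"type":"number"}},"required":["motion"]}

```bash
ls; mkdir -p pics
cat > h.py <<'E'
import numpy as np, cv2
from plant import observe, get_image, job_done
def load(n):
    s=observe(); d=get_image(n); d=dict(d)
    if 'T' not in d:
        M=np.eye(4);M[:3,:3]=np.array(s['ee_rot']).reshape(3,3);M[:3,3]=s['tcp_pos'];d['T']=M@np.array(d['hand_eye'])
    return d
def rays(d,uv):
    p=cv2.undistortPoints(np.array(uv,float).reshape(-1,1,2),np.array(d['mtx']),np.array(d['dist'])).reshape(-1,2)
    r=np.c_[p,np.ones(len(p))]; T=np.array(d['T'])
    return T[:3,3],r@T[:3,:3].T
def onz(d,uv,z):
    o,r=rays(d,uv); return o+r*((z-o[2])/r[:,2:3])
def byrange(d,uv):
    o,r=rays(d,uv); uv=np.array(uv,int).reshape(-1,2)
    return o+r*d['range_z'][uv[:,1],uv[:,0]][:,None]
def cloud(d):
    v,u=np.mgrid[0:384,0:512]; return byrange(d,np.c_[u.ravel(),v.ravel()]).reshape(384,512,3)
E
python3 - <<'E'
from h import *
s=observe(); print(s['time'],s['tcp_pos'],np.round(s['ee_rot'],3),s['grip_width'])
for n in ['scene','side']:
    d=load(n); cv2.imwrite(f'pics/{n}0.png',d['frame'][...,::-1]); np.savez(f'{n}0.npz',**d); print(n,np.round(d['T'],3).tolist())
a=cv2.imread('pics/scene0.png');b=cv2.imread('pics/side0.png')
cv2.imwrite('pics/both.png',cv2.resize(np.vstack([a,b]),(400,600)))
E
```

```text
pics
0.0 [ 0.26365337 -0.56620346  0.20339989] [[ 0.907  0.422 -0.001]
 [ 0.422 -0.907  0.001]
 [-0.    -0.001 -1.   ]] 0.9993572361214926
scene [[-0.742, -0.485, 0.462, 0.118], [-0.67, 0.541, -0.509, 0.578], [-0.003, -0.687, -0.727, 0.92], [0.0, 0.0, 0.0, 1.0]]
side [[0.961, -0.189, 0.202, 0.475], [-0.275, -0.602, 0.75, -0.624], [-0.02, -0.776, -0.63, 0.62], [0.0, 0.0, 0.0, 1.0]]
```

View pics/scene0.png

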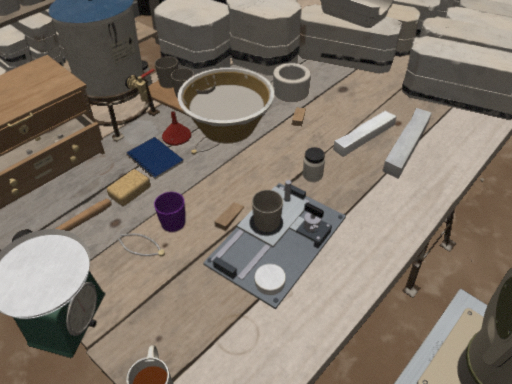

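View pics/side0.png

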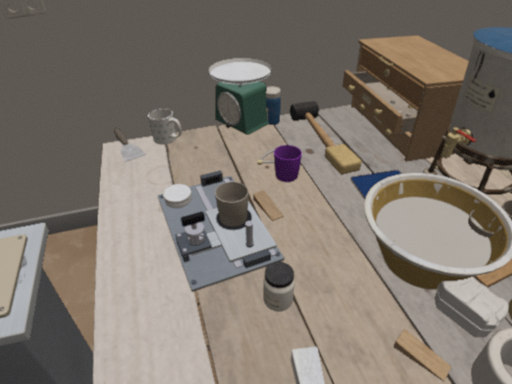

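Scene picture: the plate spans about (209,262), (275,303), (344,215) and (287,180). The beaker is at (267,210), post (288,188), tin (270,278), jar (314,163), wedge (229,215), purple look-alike (171,210), end stop (224,268). Side picture: T-handle about (193,218), post (249,235), and another black part at (257,258).

Run:
```python
from h import *
A=dict(np.load('scene0.npz'));B=dict(np.load('side0.npz'))
a=cv2.resize(A['frame'][170:310,200:355,::-1],None,fx=3.5,fy=3.5,interpolation=2)
b=cv2.resize(B['frame'][165:285,150:285,::-1],None,fx=4,fy=4,interpolation=2)
h=max(len(a),len(b)); f=lambda x:cv2.copyMakeBorder(x,0,h-len(x),0,0,0)
c=np.hstack([f(a),f(b)]); c=cv2.resize(c,(800,int(len(c)*800/c.shape[1])));cv2.imwrite('pics/crop.png',c);print(c.shape)
for n,d in (('A',A),('B',B)):
    P=cloud(d); g=d['frame'].astype(int); dark=g.max(2)<60
    box=(abs(P[...,0]-.55)<.3)&(abs(P[...,1]+.1)<.45)&(d['range_z']>0)
    m=box&(abs(P[...,2]-.010)<.004)&(np.ptp(g,axis=2)<25)
    k,l,st,_=cv2.connectedComponentsWithStats(m.astype(np.uint8)); i=1+st[1:,4].argmax(); q=P[l==i]
    r=cv2.minAreaRect(q[:,:2].astype(np.float32)); print(n,'plate',len(q),q[:,2].mean(),r)
    for lo,hi in ((.085,.115),(.05,.085)):
        m=box&dark&(P[...,2]>lo)&(P[...,2]<hi)
        k,l,st,ce=cv2.connectedComponentsWithStats(m.astype(np.uint8))
        for j in range(1,k):
            if st[j,4]>15: print(' dark',lo,st[j].tolist(),np.round(P[l==j].mean(0),3),cv2.minAreaRect(P[l==j][:,:2].astype(np.float32)))
```

```text
(362, 800, 3)
A plate 4311 0.009965537174020059 ((0.5598323345184326, 0.019024968147277832), (0.2107616662979126, 0.3320876657962799), 6.558023452758789)
 dark 0.085 [250, 116, 11, 8, 16] [ 0.848 -0.215  0.095] ((0.8477998971939087, -0.2176678478717804), (0.004307528026401997, 0.04495985060930252), 0.5903565883636475)
 dark 0.085 [307, 148, 16, 13, 82] [ 0.634 -0.222  0.086] ((0.6325299143791199, -0.22362399101257324), (0.03874216973781586, 0.04962022975087166), 66.14835357666016)
 dark 0.085 [254, 192, 19, 10, 69] [ 0.634 -0.006  0.092] ((0.6327527165412903, -0.00553307868540287), (0.04737396165728569, 0.01287220511585474), 63.01642990112305)
 dark 0.085 [305, 203, 19, 15, 155] [ 0.504 -0.044  0.103] ((0.5056275129318237, -0.04613131284713745), (0.046262819319963455, 0.01575528457760811), 6.477686882019043)
 dark 0.085 [254, 209, 27, 10, 87] [0.584 0.033 0.093] ((0.5842253565788269, 0.030511237680912018), (0.06222851574420929, 0.02326798252761364), 44.207008361816406)
 dark 0.05 [306, 148, 18, 15, 127] [ 0.631 -0.216  0.082] ((0.632753312587738, -0.2187195122241974), (0.048874948173
[... 969 characters left out ...]
59, 0.01166088692843914), 5.044802188873291)
 dark 0.05 [294, 151, 6, 6, 16] [0.828 0.169 0.061] ((0.8287347555160522, 0.16827517747879028), (0.0038317579310387373, 0.02047126181423664), 20.63579559326172)
 dark 0.05 [275, 158, 14, 11, 82] [0.769 0.135 0.062] ((0.7698224782943726, 0.13452212512493134), (0.008846653625369072, 0.04136227071285248), 38.893592834472656)
 dark 0.05 [219, 209, 9, 8, 22] [ 0.578 -0.014  0.064] ((0.5773001909255981, -0.011930822394788265), (0.004912236239761114, 0.026050301268696785), 33.83097457885742)
 dark 0.05 [266, 275, 27, 13, 130] [ 0.629 -0.242  0.082] ((0.6316399574279785, -0.23943334817886353), (0.021364139392971992, 0.0473211333155632), 73.85037231445312)
```

View pics/crop.png

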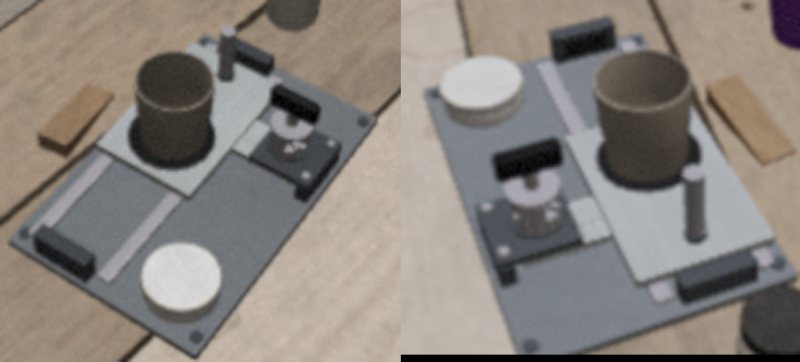

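Candidates for the parts I want:
- **Handle:** black T-bar at scene (313,209) and side (193,218). Look-alikes are the black end stop (224,268), the black -y stop at crop (250,55), and the jar lid (314,154).
- **Beaker:** grey one on the sled at (267,210), not the purple one at (171,210).

The crop confirms that the T-bar stands on the steel collar. The bar measures 46 mm at about z 0.1, and its position agrees with the plate fit: centre (0.5598, 0.019), yaw 6.7°, which puts the tee at (0.507,-0.048).

I'll come in a half turn round so that joint 7 has room to turn clockwise.

Emit:
carry_out(motion=[0,3,-2.5,0.2,-4,0,11,-9.2,0.8,-15,0,11,-9.2,0.8,-15,0,11,-9.2,0.8,-15,0,11,-9.2,0.8,-15,0,11,-9.2,0.8,-15,0,11,-9.2,0.8,-15,0,11,-9.2,0.8,-15,0,11,-9.2,0.8,-15,0,11,-9.2,0.8,-15,0,11,-9.2,0.8,-15,0,11,-9.2,0.8,-15,0,11,-9.2,0.8,-15,0,11,-9.2,0.8,-15,0,11,-9.2,0.8,-15,0,11,-9.2,0.8,-15,0,11,-9.2,0.8,-15,0,11,-9.2,0.8,-15,0,11,-9.2,0.8,-15], newtons=35)

```text
time: 1.68
tcp_pos: [0.5071, -0.0487, 0.1722]
ee_rot: [[-0.42, 0.908, -0.0], [0.908, 0.42, -0.001], [-0.0, -0.0, -1.0]]
force: [-0.1, -0.2, 0.0]
grip_width: 1.0
grasp_force: 0.0
```

Emit:
carry_out(motion=[80,0,0,0,-11.9,80,0,0,0,-11.9,80,0,0,0,-11.9,80,0,0,0,-11.9,80,0,0,0,-11.9,80,0,0,0,-11.9,80,0,0,0,-11.9,80,0,0,0,-11.9,80,0,0,0,-11.9,80,0,0,0,-11.9,80,0,0,0,-11.9,80,0,0,0,-11.9,80,0,0,0,-11.9])

```text
time: 2.77
tcp_pos: [0.5073, -0.0478, 0.1722]
ee_rot: [[-0.994, -0.106, 0.0], [-0.106, 0.994, -0.0], [-0.0, -0.0, -1.0]]
force: [0.0, -0.0, -0.2]
grip_width: 0.686
grasp_force: 0.0
```

Run:
```python
from h import *
s=observe(); print(s['time'],s['tcp_pos'],np.round(s['ee_rot'],3),s['grip_width'],np.round(s['joint_pos'],2),s['force'],s['torque'])
d=load('wrist'); cv2.imwrite('pics/w1.png',d['frame'][...,::-1]); np.savez('w1.npz',**d)
P=cloud(d); g=d['frame'].astype(int)
m=(g.max(2)<60)&(P[...,2]>.085)&(P[...,2]<.125)&(np.hypot(P[...,0]-.507,P[...,1]+.048)<.05)
q=P[m]; print(m.sum(), np.percentile(q[:,2],[10,50,90]) if len(q) else 0)
t=q[q[:,2]>.103]
print(cv2.minAreaRect(t[:,:2].astype(np.float32)))
```

```text
2.7667 [ 0.50727299 -0.04784106  0.17224196] [[-0.994 -0.106  0.   ]
 [-0.106  0.994 -0.   ]
 [-0.    -0.    -1.   ]] 0.6862258203671233 [ 0.68  0.16 -0.73  1.77  0.12  1.25  1.59] [ 0.01500125 -0.00714802 -0.2284976 ] [-0.01675243 -0.01707045  0.00282564]
682 [0.10589094 0.10828982 0.10945926]
((0.5057790279388428, -0.0481858104467392), (0.04767685756087303, 0.011777665466070175), 6.477163791656494)
```

View pics/w1.png

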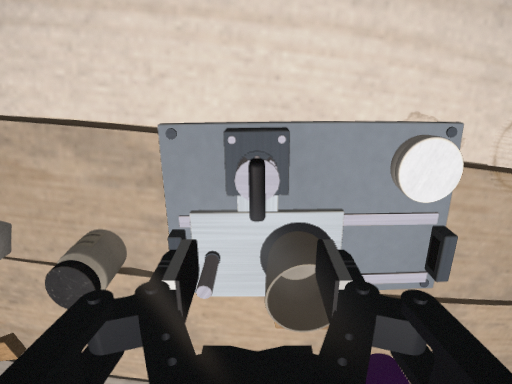

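Wrist picture: the T-bar is at (257,190), exactly below the hand and square to the fingers. The beaker (300,275) and post (208,275) are clear of it. The measured bar is (0.506,-0.048) at 6.5°, top z 0.108, as it should be. Descending.

Emit:
carry_out(motion=[80,0,0,0.5,0,80,0,0,1,0,80,0,0,1.5,0,80,0,0,2,0,80,0,0,2.28,0,80,0,0,2.28,0,80,0,0,2.28,0])

```text
time: 3.4
tcp_pos: [0.5074, -0.0472, 0.0812]
ee_rot: [[-0.994, -0.11, -0.0], [-0.11, 0.994, 0.0], [0.0, 0.0, -1.0]]
force: [-0.0, 0.7, 1.7]
grip_width: 0.688
grasp_force: 0.0
```

Emit:
carry_out(motion=[150,0,0,0,0,150,0,0,0,0,150,0,0,0,0,180,0,0,0,0,180,0,0,0,0,255,0,0,0,0,255,0,0,0,0,255,0,0,0,0,255,0,0,0,0,255,0,0,0,0,255,0,0,0,0], newtons=35)

```text
time: 4.32
tcp_pos: [0.5074, -0.0473, 0.0811]
ee_rot: [[-0.994, -0.111, 0.0], [-0.111, 0.994, -0.0], [-0.0, -0.0, -1.0]]
force: [0.2, 0.5, 1.2]
grip_width: -0.005
grasp_force: 0.6
```

The fingers shut on nothing, so I need to look.

Run:
```python
from h import *
s=observe(); print(s['grip_width'],s['grasp_force'],s['force'],s['torque'])
d=load('wrist'); b=load('side'); a=load('scene')
c=np.hstack([cv2.resize(d['frame'][96:384,64:448],(384,288)),cv2.resize(b['frame'][150:270,130:290],(384,288),interpolation=2)])
cv2.imwrite('pics/w2.png',c[...,::-1])
```

```text
-0.004789314352839141 0.5740161146968603 [0.16744144 0.51138673 1.2054369 ] [0.00334183 0.00100411 0.00545957]
```

View pics/w2.png

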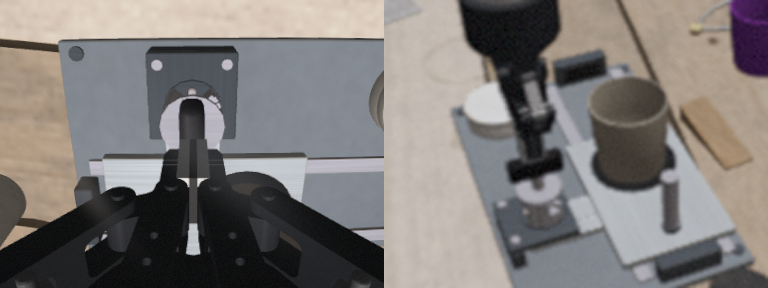

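Wrist view, left half: the pads are shut at about (193,160), and the bar shows beyond them at (190,120). I need to know whether they missed in x or in height.

Run:
```python
from h import *
d=load('wrist'); s=observe(); print(s['tcp_pos'])
print(np.round(d['hand_eye'],4).tolist())
def proj(p):
    q=np.linalg.inv(d['T'])@np.r_[p,1]; return cv2.projectPoints(q[:3].reshape(1,1,3),np.zeros(3),np.zeros(3),np.array(d['mtx']),np.array(d['dist']))[0].ravel()
t=np.array(s['tcp_pos']); print('tcp px',proj(t),'grasp px',proj(t+[0,0,.019]))
for n in ('wrist','side','scene'):
    e=d if n=='wrist' else load(n)
    P=cloud(e); g=e['frame'].astype(int)
    near=np.hypot(P[...,0]-.507,P[...,1]+.048)<.045
    if n=='wrist':
        for u in range(240,281,8): print(u,[tuple(np.round(P[v,u],3)) for v in range(190,280,10)])
    m=near&(g.max(2)<60)&(P[...,2]>.06)&(P[...,2]<.13); q=P[m]
    h,_=np.histogram(q[:,2],np.arange(.06,.135,.005)); print(n,h)
    c=P[near&(abs(P[...,2]-.072)<.003)]; print('collar top',len(c),c.mean(0),c.min(0),c.max(0))
```

```text
[ 0.50740839 -0.04725565  0.08103192]
[[0.0002, -0.9503, -0.3114, 0.0804], [1.0, 0.0001, 0.0003, -0.0001], [-0.0003, -0.3114, 0.9503, -0.1708], [0.0, 0.0, 0.0, 1.0]]
tcp px [256.81912466 227.88509175] grasp px [256.83098057 242.99624552]
240 [(np.float64(0.495), np.float64(-0.06), np.float64(0.052)), (np.float64(0.494), np.float64(-0.059), np.float64(0.072)), (np.float64(0.5), np.float64(-0.058), np.float64(0.073)), (np.float64(0.507), np.float64(-0.058), np.float64(0.072)), (np.float64(0.514), np.float64(-0.057), np.float64(0.073)), (np.float64(0.52), np.float64(-0.056), np.float64(0.074)), (np.float64(0.501), np.float64(-0.056), np.float64(0.12)), (np.float64(0.501), np.float64(-0.055), np.float64(0.131)), (np.float64(0.496), np.float64(-0.055), np.float64(0.145))]
248 [(np.float64(0.498), np.float64(-0.055), np.float64(0.041)), (np.float64(0.484), np.float64(-0.054), np.float64(0.1)), (np.float64(0.486), np.float64(-0.054), np.float64(0.108)), (np.float64(0.491), np.float64(-0.053), np.float64(0.108)), (np.float64(0.496), np.float64(-0.053), np.float64(0.109)), (np.float64(0.496),
[... 2250 characters left out ...]
 np.float64(0.121)), (np.float64(0.499), np.float64(-0.038), np.float64(0.13)), (np.float64(0.498), np.float64(-0.039), np.float64(0.139))]
wrist [  0   0   0   0   0   0  23  69  90 450  10  98 180 181   0]
collar top 1689 [ 0.50447893 -0.04834569  0.07296509] [ 0.48686708 -0.06833109  0.06906828] [ 0.52439239 -0.02801731  0.07482041]
side [ 0  0  0  0  0  2 33 45 43 50  5  7 14 16  0]
collar top 155 [ 0.50788862 -0.05339407  0.07146667] [ 0.48809757 -0.06886101  0.06914347] [ 0.52740594 -0.03659087  0.07497516]
scene [ 0  0  0  0  0  2 22 21 31 41  7 11 15 14  0]
collar top 111 [ 0.50591243 -0.04028551  0.07191799] [ 0.48744943 -0.05561153  0.06901062] [ 0.52760594 -0.02616562  0.07482556]
```

The finger faces seem to end at z≈0.11, right on top of the bar. I'll lift a little and check the force before going further.

Emit:
carry_out(motion=[255,0,0,-0.1,0,255,0,0,-0.1,0,255,0,0,-0.1,0])

```text
time: 4.87
tcp_pos: [0.5075, -0.0473, 0.0852]
ee_rot: [[-0.994, -0.111, 0.0], [-0.111, 0.994, -0.0], [-0.0, -0.0, -1.0]]
force: [-0.4, 0.5, -0.4]
grip_width: 0.002
grasp_force: 0.0
```

Emit:
carry_out(motion=[255,0,0,-0.7,0,255,0,0,-1.3,0,255,0,0,-1.3,0,255,0,0,-1.3,0])

```text
time: 5.2
tcp_pos: [0.5082, -0.0474, 0.1381]
ee_rot: [[-0.994, -0.111, 0.002], [-0.111, 0.994, -0.001], [-0.002, -0.001, -1.0]]
force: [0.3, 0.2, 0.7]
grip_width: 0.001
grasp_force: 0.0
```

Run:
```python
from h import *
s=observe(); t=np.array(s['tcp_pos']); R=np.array(s['ee_rot']); print(t,s['grip_width'])
for n in ('wrist','side','scene'):
    d=load(n); P=(cloud(d)-t)@R
    ok=d['range_z']>0
    m=ok&(abs(P[...,0])<.03)&(abs(P[...,1])<.03)&(P[...,2]>-.06)&(P[...,2]<.02)
    h,e=np.histogram(P[m][:,2],np.arange(-.06,.021,.005)); print(n,dict(zip(np.round(e*1000),h)))
    if n=='wrist':
        c=d['frame'][200:384,130:382]; cv2.imwrite('pics/w3.png',cv2.resize(c,None,fx=2,fy=2)[...,::-1])
        q=P[m]; q=q[q[:,2]<-.01]; i=q[:,2].argsort()[-5:]; print(q[i])
```

```text
[ 0.50821678 -0.04737388  0.13807794] 0.0013915670515221089
wrist {np.float64(-60.0): np.int64(403), np.float64(-55.0): np.int64(371), np.float64(-50.0): np.int64(336), np.float64(-45.0): np.int64(332), np.float64(-40.0): np.int64(249), np.float64(-35.0): np.int64(88), np.float64(-30.0): np.int64(0), np.float64(-25.0): np.int64(0), np.float64(-20.0): np.int64(0), np.float64(-15.0): np.int64(0), np.float64(-10.0): np.int64(0), np.float64(-5.0): np.int64(0), np.float64(-0.0): np.int64(0), np.float64(5.0): np.int64(0), np.float64(10.0): np.int64(0), np.float64(15.0): np.int64(0)}
[[ 0.01145554 -0.00333742 -0.03237179]
 [ 0.01141596 -0.00285345 -0.03229162]
 [ 0.01138381 -0.00674351 -0.03223457]
 [ 0.01125631  0.00444437 -0.03197154]
 [ 0.01107933  0.00103853 -0.03161319]]
side {np.float64(-60.0): np.int64(19), np.float64(-55.0): np.int64(27), np.float64(-50.0): np.int64(22), np.float64(-45.0): np.int64(27), np.float64(-40.0): np.int64(25), np.float64(-35.0): np.int64(14), np.float64(-30.0): np.int64(12), np.float64(-25.0): np.int64(0), np.float64(-20.0): np.int64(0), np.float64(-15.0): np.int64(0), np.float64(-10.0): np.int64(0), np.float64(-5.0): np.int64(0), np.float64(-0.0): np.int64(0), np.float64(5.0): np.int64(0), np.float64(10.0): np.int64(0), np.float64(15.0): np.int64(0)}
scene {np.float64(-60.0): np.int64(9), np.float64(-55.0): np.int64(13), np.float64(-50.0): np.int64(22), np.float64(-45.0): np.int64(17), np.float64(-40.0): np.int64(18), np.float64(-35.0): np.int64(9), np.float64(-30.0): np.int64(5), np.float64(-25.0): np.int64(1), np.float64(-20.0): np.int64(0), np.float64(-15.0): np.int64(0), np.float64(-10.0): np.int64(0), np.float64(-5.0): np.int64(0), np.float64(-0.0): np.int64(0), np.float64(5.0): np.int64(0), np.float64(10.0): np.int64(0), np.float64(15.0): np.int64(0)}
```

View pics/w3.png

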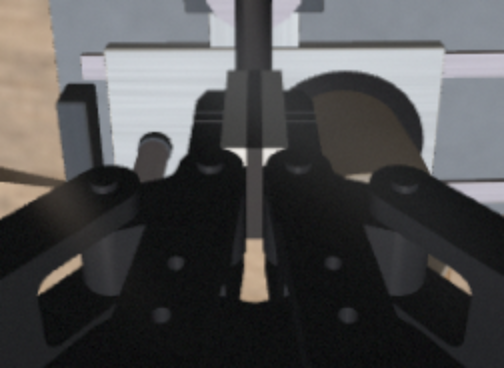

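All three cameras put the real fingertips about 30 mm behind the reported TCP: wrist -32, side -30, scene -27 mm. The pads closed just above the bar at z≈0.11. Sideways they are centred. I'll allow for the 30 mm, so the grasp point lies 49 mm behind the reported TCP. Opening and going down to a reported z of 0.051.

Emit:
carry_out(motion=[80,0,0,0,0,80,0,0,0,0,80,0,0,0,0,80,0,0,0,0,80,0,0,0,0,80,0,0,0.5,0,80,0,0,1,0,80,0,0,1.4,0,80,0,0,1.4,0])

```text
time: 6.1
tcp_pos: [0.5054, -0.0472, 0.0782]
ee_rot: [[-0.994, -0.111, -0.004], [-0.111, 0.994, 0.001], [0.004, 0.001, -1.0]]
force: [0.0, -0.3, 0.5]
grip_width: 0.687
grasp_force: 0.0
```

Emit:
carry_out(motion=[80,0,0,0.2,0,80,0,0,0.4,0,80,0,0,0.6,0,80,0,0,0.77,0,80,0,0,0.77,0,80,0,0,0.77,0])

```text
time: 6.6
tcp_pos: [0.5073, -0.0472, 0.05]
ee_rot: [[-0.994, -0.111, -0.0], [-0.111, 0.994, 0.0], [0.0, 0.0, -1.0]]
force: [0.2, 0.3, 0.2]
grip_width: 0.688
grasp_force: 0.0
```

Emit:
carry_out(motion=[150,0,0,0,0,150,0,0,0,0,150,0,0,0,0,180,0,0,0,0,180,0,0,0,0,255,0,0,0,0,255,0,0,0,0,255,0,0,0,0,255,0,0,0,0,255,0,0,0,0,255,0,0,0,0], newtons=35)

```text
time: 7.52
tcp_pos: [0.5075, -0.0476, 0.0504]
ee_rot: [[-0.994, -0.111, 0.0], [-0.111, 0.994, -0.001], [-0.0, -0.001, -1.0]]
force: [-1.6, -3.4, 5.5]
grip_width: 0.148
grasp_force: 37.8
```

Run:
```python
from h import *
s=observe(); print(s['time'],s['tcp_pos'],s['grip_width'],s['grasp_force'],s['force'],s['torque'],np.round(s['joint_pos'],2))
```

```text
7.5167 [ 0.50753432 -0.04764364  0.05038425] 0.1481959647599473 37.76335895061493 [-1.57658066 -3.36276741  5.48903981] [-0.6503556   0.19292561 -0.01640702] [ 0.63  0.31 -0.71  1.9   0.24  1.01  1.5 ]
```

Gripped at 12.6 mm, which is the bar. Lifting slowly.

Emit:
carry_out(motion=[255,0,0,-0.05,0,255,0,0,-0.1,0,255,0,0,-0.15,0,255,0,0,-0.2,0,255,0,0,-0.25,0,255,0,0,-0.3,0,255,0,0,-0.3,0,255,0,0,-0.3,0])

```text
time: 8.18
tcp_pos: [0.5073, -0.0476, 0.0616]
ee_rot: [[-0.994, -0.111, -0.0], [-0.111, 0.994, 0.0], [0.0, 0.0, -1.0]]
force: [3.2, -3.0, -9.8]
grip_width: 0.143
grasp_force: 35.6
```

Emit:
carry_out(motion=[255,0,0,-0.04,0,255,0,0,-0.08,0,255,0,0,-0.12,0,255,0,0,-0.15,0,255,0,0,-0.15,0,255,0,0,-0.15,0])

```text
time: 8.68
tcp_pos: [0.5072, -0.0476, 0.0674]
ee_rot: [[-0.994, -0.111, -0.0], [-0.111, 0.994, 0.0], [0.0, 0.0, -1.0]]
force: [5.1, -3.4, -10.6]
grip_width: 0.148
grasp_force: 35.5
```

Lifted about 17 mm, and the 10.6 N pull matches the spring there. Turning clockwise to 0.61 rad, short of the earliest possible notch.

Emit:
carry_out(motion=[255,0,0,0,0.4,255,0,0,0,1,255,0,0,0,1.6,255,0,0,0,2.2,255,0,0,0,2.8,255,0,0,0,3.4,255,0,0,0,4,255,0,0,0,4.6,255,0,0,0,5.2,255,0,0,0,5.8,255,0,0,0,5.8,255,0,0,0,5.8])

```text
time: 9.68
tcp_pos: [0.5074, -0.0472, 0.0674]
ee_rot: [[-0.879, 0.476, 0.0], [0.476, 0.879, 0.0], [0.0, 0.0, -1.0]]
force: [5.7, -2.6, -10.1]
grip_width: 0.145
grasp_force: 35.4
```

```bash
cat > o.py <<'E'
from h import *
s=observe(); R=np.array(s['ee_rot']); print(s['time'],'yaw',np.degrees(np.arctan2(R[1,0],R[0,0]))%360,'z',s['tcp_pos'],'w',s['grip_width'],s['grasp_force'],'F',np.round(s['force'],2),'M',np.round(s['torque'],3))
E
python3 o.py
```

```text
9.6833 yaw 151.54965592966153 z [ 0.50735338 -0.04723865  0.06735488] w 0.1451497317053679 35.415143966674805 F [  5.68  -2.61 -10.13] M [-0.604 -1.262  0.032]
```

Turned 34.8° with no resistance. Lowering onto the rim.

Emit:
carry_out(motion=[255,0,0,0.03,0,255,0,0,0.05,0,255,0,0,0.065,0,255,0,0,0.065,0,255,0,0,0.065,0])

```text
time: 10.1
tcp_pos: [0.5074, -0.0472, 0.0652]
ee_rot: [[-0.879, 0.476, 0.0], [0.476, 0.879, 0.0], [0.0, 0.0, -1.0]]
force: [4.7, -2.2, -8.4]
grip_width: 0.145
grasp_force: 35.8
```

Emit:
carry_out(motion=[255,0,0,0.015,0,255,0,0,0.015,0,255,0,0,0.015,0])

```text
time: 10.35
tcp_pos: [0.5074, -0.0472, 0.065]
ee_rot: [[-0.879, 0.476, 0.0], [0.476, 0.879, -0.0], [-0.0, 0.0, -1.0]]
force: [2.8, -2.6, -5.7]
grip_width: 0.148
grasp_force: 36.3
```

On the rim, with about 5 N of load. Sweeping 4° at a time and watching z and force for the drop.

Emit:
carry_out(motion=[255,0,0,0,0.2,255,0,0,0,0.4,255,0,0,0,0.6,255,0,0,0,0.67,255,0,0,0,0.67])

```text
time: 10.77
tcp_pos: [0.5075, -0.0473, 0.0651]
ee_rot: [[-0.843, 0.537, 0.0], [0.537, 0.843, -0.0], [-0.0, 0.0, -1.0]]
force: [2.7, -2.1, -4.0]
grip_width: 0.146
grasp_force: 36.5
```

Emit:
carry_out(motion=[255,0,0,0,0.2,255,0,0,0,0.4,255,0,0,0,0.6,255,0,0,0,0.67,255,0,0,0,0.67])

```text
time: 11.18
tcp_pos: [0.5075, -0.0472, 0.0651]
ee_rot: [[-0.804, 0.595, 0.0], [0.595, 0.804, -0.0], [-0.0, 0.0, -1.0]]
force: [3.2, -2.4, -3.4]
grip_width: 0.141
grasp_force: 36.6
```

Emit:
carry_out(motion=[255,0,0,0,0.2,255,0,0,0,0.4,255,0,0,0,0.6,255,0,0,0,0.67,255,0,0,0,0.67])

```text
time: 11.6
tcp_pos: [0.5075, -0.0472, 0.0651]
ee_rot: [[-0.76, 0.65, 0.0], [0.65, 0.76, -0.0], [-0.0, 0.0, -1.0]]
force: [3.6, -1.4, -2.9]
grip_width: 0.143
grasp_force: 36.6
```

Emit:
carry_out(motion=[255,0,0,0,0.2,255,0,0,0,0.4,255,0,0,0,0.6,255,0,0,0,0.67,255,0,0,0,0.67])

```text
time: 12.02
tcp_pos: [0.5075, -0.0472, 0.0649]
ee_rot: [[-0.712, 0.702, 0.0], [0.702, 0.712, 0.0], [-0.0, 0.0, -1.0]]
force: [6.1, -1.7, -5.4]
grip_width: 0.146
grasp_force: 36.3
```

Emit:
carry_out(motion=[255,0,0,0,0.2,255,0,0,0,0.4,255,0,0,0,0.4])

```text
time: 12.27
tcp_pos: [0.5075, -0.0471, 0.0648]
ee_rot: [[-0.681, 0.732, 0.0], [0.732, 0.681, 0.0], [-0.0, 0.0, -1.0]]
force: [6.9, -1.8, -7.4]
grip_width: 0.145
grasp_force: 36.0
```

```bash
python3 o.py
```

```text
12.2667 yaw 132.94393004319525 z [ 0.50749855 -0.04714635  0.06476526] w 0.14504957092714763 36.00757598876953 F [ 6.93 -1.79 -7.44] M [-0.21  -1.487 -0.004]
```

Load is shifting back to free hanging. Probing 1 mm down.

Emit:
carry_out(motion=[255,0,0,0.012,0,255,0,0,0.025,0,255,0,0,0.025,0,255,0,0,0.025,0])

```text
time: 12.6
tcp_pos: [0.5076, -0.0472, 0.0642]
ee_rot: [[-0.683, 0.731, 0.0], [0.731, 0.683, -0.0], [-0.0, 0.0, -1.0]]
force: [3.6, -1.2, -1.2]
grip_width: 0.151
grasp_force: 37.0
```

```bash
python3 o.py
```

```text
12.6 yaw 133.06457179824133 z [ 0.50761083 -0.04716045  0.0642397 ] w 0.15057572271316333 36.96225643157959 F [ 3.59 -1.16 -1.18] M [-0.17  -1.041 -0.034]
```

Still supported by the rim. Continuing the sweep.

Emit:
carry_out(motion=[255,0,0,0,0.2,255,0,0,0,0.4,255,0,0,0,0.6,255,0,0,0,0.6])

```text
time: 12.93
tcp_pos: [0.5075, -0.0471, 0.0637]
ee_rot: [[-0.634, 0.773, 0.0], [0.773, 0.634, 0.0], [-0.0, 0.0, -1.0]]
force: [6.5, -1.4, -6.6]
grip_width: 0.146
grasp_force: 36.1
```

```bash
python3 o.py
```

```text
12.9333 yaw 129.3310544687992 z [ 0.50748416 -0.04713721  0.06371112] w 0.14580914767784037 36.088457107543945 F [ 6.5  -1.45 -6.57] M [-0.153 -1.603 -0.004]
```

```bash
cat > bar.py <<'E'
from h import *
def bar():
    for n in ('wrist','side','scene'):
        d=load(n);P=cloud(d);g=d['frame'].astype(int)
        m=(g.max(2)<60)&(np.hypot(P[...,0]-.507,P[...,1]+.048)<.03)&(P[...,2]>.085)&(P[...,2]<.13)
        z=P[m][:,2]; h,e=np.histogram(z,np.arange(.1,.131,.001)); print(n,h.tolist())
bar()
E
python3 bar.py; python3 o.py
```

```text
wrist [17, 21, 23, 26, 32, 47, 47, 47, 53, 39, 53, 60, 40, 45, 50, 61, 58, 67, 136, 242, 370, 874, 815, 102, 35, 26, 27, 33, 30, 32]
side [3, 0, 1, 4, 2, 5, 3, 6, 6, 4, 6, 6, 10, 4, 4, 6, 2, 13, 6, 16, 22, 10, 3, 6, 3, 2, 3, 7, 2, 3]
scene [2, 2, 1, 4, 4, 8, 2, 3, 7, 6, 1, 5, 3, 4, 3, 5, 7, 5, 17, 15, 15, 20, 14, 6, 3, 0, 1, 1, 5, 2]
13.0833 yaw 129.4092917273153 z [ 0.50747395 -0.04715406  0.0636926 ] w 0.1464211526162738 36.089449524879456 F [ 7.23 -0.28 -7.02] M [-0.187 -1.642 -0.057]
```

The bar top reads about 0.122, so the lift is about 13.3 mm, below the 15 mm rim and in line with the TCP. The pin is probably starting down into the notch. Probing further down.

Emit:
carry_out(motion=[255,0,0,0.012,0,255,0,0,0.025,0,255,0,0,0.025,0,255,0,0,0.025,0])

```text
time: 13.42
tcp_pos: [0.5076, -0.0472, 0.0631]
ee_rot: [[-0.635, 0.772, 0.0], [0.772, 0.635, 0.0], [-0.0, 0.0, -1.0]]
force: [5.2, -0.3, -2.2]
grip_width: 0.145
grasp_force: 36.7
```

```bash
python3 o.py; python3 bar.py
```

```text
13.4167 yaw 129.43959663576675 z [ 0.50756916 -0.04716234  0.06307731] w 0.1447458154750396 36.74485623836517 F [ 5.22 -0.26 -2.21] M [-0.069 -1.262 -0.089]
wrist [19, 23, 26, 29, 33, 42, 50, 54, 42, 49, 59, 43, 39, 53, 61, 51, 70, 91, 221, 302, 625, 1023, 285, 29, 26, 30, 24, 34, 31, 21]
side [2, 2, 0, 5, 5, 5, 5, 2, 9, 7, 3, 3, 10, 2, 4, 4, 11, 8, 11, 20, 17, 8, 2, 5, 1, 4, 3, 3, 1, 3]
scene [0, 5, 2, 2, 5, 6, 5, 8, 3, 3, 3, 5, 4, 6, 7, 5, 3, 12, 15, 23, 23, 9, 5, 7, 3, 1, 2, 1, 3, 1]
```

The bar follows down to a lift of about 12.6 mm, so it is below the rim and held by friction against my grip. Opening so that it can drop. If it stays up on the rim I can regrip it.

Emit:
carry_out(motion=[140,0,0,0,0,140,0,0,0,0,140,0,0,0,0,140,0,0,0,0,140,0,0,0,0])

```text
time: 13.98
tcp_pos: [0.507, -0.0472, 0.0629]
ee_rot: [[-0.636, 0.772, -0.001], [0.772, 0.636, -0.0], [0.0, -0.001, -1.0]]
force: [-0.0, -0.3, 0.3]
grip_width: 0.45
grasp_force: 0.0
```

```bash
python3 o.py; python3 bar.py
```

```text
13.9833 yaw 129.49112267804148 z [ 0.50704721 -0.04716167  0.06289734] w 0.44961926982529954 0.0 F [-0.05 -0.31  0.35] M [-0.024  0.03   0.036]
wrist [38, 28, 50, 63, 50, 60, 68, 52, 65, 69, 56, 56, 74, 76, 96, 171, 243, 622, 778, 152, 43, 51, 56, 38, 57, 37, 45, 43, 31, 39]
side [8, 5, 10, 6, 10, 13, 5, 7, 6, 6, 10, 5, 10, 7, 13, 27, 21, 17, 10, 3, 3, 1, 5, 2, 4, 3, 4, 2, 3, 2]
scene [2, 4, 1, 3, 4, 3, 4, 4, 3, 2, 5, 4, 3, 4, 13, 14, 19, 14, 15, 8, 5, 3, 1, 0, 1, 1, 4, 0, 1, 1]
```

It dropped: the bar top is at 0.118 in all three views, a lift of 10 mm, and the hand is off. Rising and moving above the post.

Emit:
carry_out(motion=[130,0,0,-0.3,0,130,0,0,-0.8,0,120,0,0,-1.5,0,80,0,0,-1.75,0,80,-1.2,0.75,-1.75,1,80,-2.5,1.5,-1.75,2,80,-2.5,1.5,-1.75,3,80,-2.5,1.5,-1.75,4,80,-2.5,1.5,-1.75,5,80,-2.5,1.5,-1.75,5.5,80,-2.5,1.5,-1.75,5.5,80,-2.5,1.5,-1.75,5.5])

```text
time: 15.13
tcp_pos: [0.6173, -0.0862, 0.1334]
ee_rot: [[-0.115, 0.993, 0.0], [0.993, 0.115, -0.0], [-0.0, 0.0, -1.0]]
force: [0.1, 0.3, 0.7]
grip_width: 0.683
grasp_force: 0.0
```

```bash
python3 o.py; python3 bar.py
python3 - <<'E'
from h import *
for n in ('wrist','side','scene'):
    d=load(n); P=cloud(d); g=d['frame'].astype(int)
    near=np.hypot(P[...,0]-.6176,P[...,1]+.087)<.025
    m=near&(P[...,2]>.087)&(P[...,2]<.096); q=P[m]; print(n,len(q),q.mean(0) if len(q) else 0,np.ptp(q,axis=0) if len(q) else 0)
    if n=='wrist': cv2.imwrite('pics/w4.png',d['frame'][...,::-1])
E
```

```text
15.1333 yaw 96.61430524605285 z [ 0.61729639 -0.08618684  0.13344323] w 0.6830258350972835 0.0 F [0.05 0.34 0.73] M [ 0.019  0.003 -0.028]
wrist [17, 43, 49, 52, 56, 56, 52, 62, 60, 53, 65, 65, 53, 81, 79, 107, 189, 454, 574, 155, 8, 0, 0, 0, 0, 0, 0, 0, 0, 0]
side [3, 3, 6, 5, 5, 7, 7, 3, 4, 12, 4, 10, 5, 8, 7, 12, 32, 19, 8, 0, 0, 0, 0, 0, 0, 0, 0, 0, 0, 0]
scene [0, 2, 2, 0, 4, 1, 0, 1, 3, 1, 1, 1, 0, 2, 7, 17, 17, 13, 7, 8, 2, 0, 0, 0, 0, 0, 0, 0, 0, 0]
wrist 359 [ 0.61765383 -0.08595444  0.09062736] [0.01541097 0.01543483 0.00601099]
side 35 [ 0.61780713 -0.08774913  0.08909288] [0.01463678 0.01663706 0.00465401]
scene 24 [ 0.61774288 -0.08518953  0.08944458] [0.01472515 0.01581802 0.00432652]
```

View pics/w4.png

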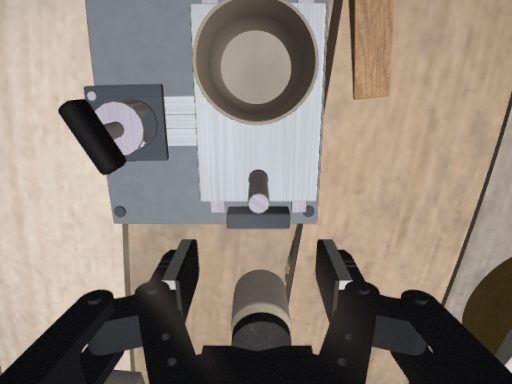

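Wrist picture: the post top is at (259,203) and measures (0.6177,-0.0862), directly under the hand. The handle (95,137) is turned and resting in its notch. The beaker (256,62) is clear. Descending and gripping the post.

Emit:
carry_out(motion=[80,0,0,0.6,0,80,0,0,1.2,0,80,0,0,1.8,0,80,0,0,2.2,0,80,0,0,2.5,0,80,0,0,2.7,0,80,0,0,2.7,0,80,0,0,2.7,0])

```text
time: 16.1
tcp_pos: [0.6176, -0.0862, 0.0255]
ee_rot: [[-0.113, 0.994, 0.0], [0.994, 0.113, 0.0], [-0.0, 0.0, -1.0]]
force: [-0.9, -0.3, -0.5]
grip_width: 0.684
grasp_force: 0.0
```

Emit:
carry_out(motion=[130,0,0,0,0,130,0,0,0,0,160,0,0,0,0,160,0,0,0,0,255,0,0,0,0,255,0,0,0,0,255,0,0,0,0,255,0,0,0,0,255,0,0,0,0,255,0,0,0,0], newtons=35)

```text
time: 16.93
tcp_pos: [0.6184, -0.0862, 0.0255]
ee_rot: [[-0.113, 0.994, 0.002], [0.994, 0.113, 0.0], [-0.0, 0.002, -1.0]]
force: [4.4, -0.7, -1.5]
grip_width: 0.178
grasp_force: 35.7
```

Post gripped (15 mm). Tool +x is along the track, so I'll slide gently.

Emit:
carry_out(motion=[255,0.01,0,0,0,255,0.03,0,0,0,255,0.06,0,0,0,255,0.1,0,0,0,255,0.15,0,0,0,255,0.21,0,0,0,255,0.28,0,0,0,255,0.35,0,0,0,255,0.42,0,0,0,255,0.49,0,0,0,255,0.56,0,0,0,255,0.63,0,0,0,255,0.7,0,0,0,255,0.77,0,0,0,255,0.83,0,0,0,255,0.88,0,0,0,255,0.92,0,0,0,255,0.95,0,0,0,255,0.97,0,0,0,255,0.98,0,0,0])

```text
time: 18.6
tcp_pos: [0.6139, -0.048, 0.0255]
ee_rot: [[-0.113, 0.994, 0.002], [0.994, 0.113, -0.001], [-0.001, 0.002, -1.0]]
force: [4.6, -2.3, -0.2]
grip_width: 0.174
grasp_force: 35.7
```

Sliding freely at 2.3 N. Continuing another 62 mm, to about 100 mm in all.

Emit:
carry_out(motion=[255,0.02,0,0,0,255,0.06,0,0,0,255,0.12,0,0,0,255,0.2,0,0,0,255,0.3,0,0,0,255,0.41,0,0,0,255,0.52,0,0,0,255,0.63,0,0,0,255,0.74,0,0,0,255,0.85,0,0,0,255,0.96,0,0,0,255,1.07,0,0,0,255,1.18,0,0,0,255,1.28,0,0,0,255,1.36,0,0,0,255,1.43,0,0,0,255,1.48,0,0,0,255,1.52,0,0,0,255,1.54,0,0,0,255,1.55,0,0,0])

```text
time: 20.27
tcp_pos: [0.6066, 0.0143, 0.0255]
ee_rot: [[-0.113, 0.994, 0.002], [0.994, 0.113, -0.0], [-0.0, 0.002, -1.0]]
force: [5.1, -1.6, 1.6]
grip_width: 0.179
grasp_force: 35.9
```

Emit:
carry_out(motion=[255,0.02,0,0,0,255,0.05,0,0,0,255,0.08,0,0,0,255,0.11,0,0,0,255,0.14,0,0,0,255,0.17,0,0,0,255,0.2,0,0,0,255,0.22,0,0,0,255,0.24,0,0,0,255,0.25,0,0,0,255,0.25,0,0,0])

```text
time: 21.18
tcp_pos: [0.6055, 0.023, 0.0255]
ee_rot: [[-0.112, 0.994, 0.002], [0.994, 0.112, -0.001], [-0.001, 0.001, -1.0]]
force: [6.0, -5.2, 1.8]
grip_width: 0.175
grasp_force: 35.9
```

Travel is 110 mm and the stop is felt at 5 N. Releasing and backing off upward.

Emit:
carry_out(motion=[170,0,0,0,0,100,0,0,0,0,100,0,0,0,0,90,0,0,0,0,90,0,0,0,0,80,0,0,-0.4,0,80,0,0,-1,0,80,0,0,-1.8,0,80,0,0,-2.6,0,80,0,0,-3.4,0,80,0,0,-3.4,0,80,0,0,-3.4,0])

```text
time: 22.18
tcp_pos: [0.6058, 0.0246, 0.1631]
ee_rot: [[-0.113, 0.994, 0.004], [0.994, 0.113, -0.0], [-0.0, 0.004, -1.0]]
force: [-0.2, 0.5, -1.3]
grip_width: 0.688
grasp_force: 0.0
```

```bash
python3 o.py; python3 bar.py
python3 - <<'E'
from h import *
for n in ('wrist','side','scene'):
    d=load(n); P=cloud(d)
    q=P[(np.hypot(P[...,0]-.605,P[...,1]-.023)<.025)&(P[...,2]>.087)&(P[...,2]<.096)]; c=q.mean(0)
    o=np.array([.6177,-.0862,.09]); print(n,len(q),c,'travel',np.hypot(*(c-o)[:2]))
    r=P[(np.hypot(P[...,0]-.594,P[...,1]-.12)<.06)&(abs(P[...,2]-.104)<.004)]
    if len(r)>10: print(' rim',len(r),cv2.minEnclosingCircle(r[:,:2].astype(np.float32)))
cv2.imwrite('pics/end.png',load('side')['frame'][...,::-1])
E
```

```text
22.1833 yaw 96.49897652794755 z [0.60578723 0.02457644 0.16306084] w 0.6882977995366424 0.0 F [-0.22  0.47 -1.28] M [-0.029  0.056 -0.043]
wrist [18, 29, 35, 32, 31, 21, 25, 21, 16, 12, 11, 17, 8, 12, 21, 19, 36, 124, 219, 46, 0, 0, 0, 0, 0, 0, 0, 0, 0, 0]
side [3, 4, 4, 1, 7, 7, 7, 10, 4, 7, 5, 7, 7, 5, 12, 23, 21, 16, 4, 0, 0, 0, 0, 0, 0, 0, 0, 0, 0, 0]
scene [1, 0, 0, 3, 1, 2, 0, 1, 2, 0, 2, 2, 2, 5, 5, 17, 17, 15, 7, 4, 1, 0, 0, 0, 0, 0, 0, 0, 0, 0]
wrist 291 [0.60474331 0.02326323 0.09060445] travel 0.11022737427472586
 rim 1781 ((0.591876745223999, 0.11709852516651154), 0.03835340216755867)
side 27 [0.60510553 0.02051812 0.0893748 ] travel 0.10745872327207319
 rim 121 ((0.5910491347312927, 0.1156807616353035), 0.03875484690070152)
scene 27 [0.60439731 0.02410297 0.08953975] travel 0.11110223164769058
 rim 161 ((0.5923503041267395, 0.11860991269350052), 0.038915298879146576)
```

View pics/end.png

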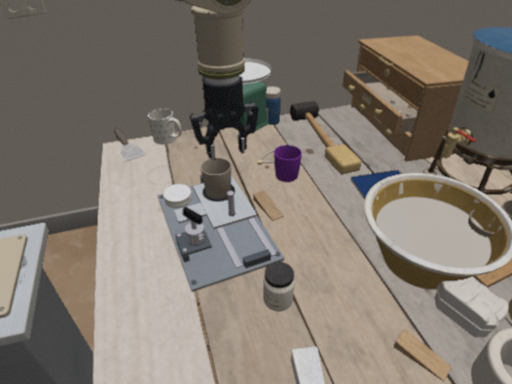

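Final picture: the sled is at its end stop, the beaker stands upright at (216,180) about 95 mm from the post (231,203), and the handle is up and turned at (193,215). The tin, jar and wedge have not moved and the hand is clear. Handing in.

```bash
python3 -c "from plant import job_done; print(job_done())"
```

```text
the job is handed in; nothing more can be done
None
```

I handed the job in with the plunger up in its rest notch (10 mm lift, handle turned about 1 rad), the sled at its end stop (110 mm), the beaker upright about 95 mm from the post, and the tin, jar and wedge left alone; the hand-in returned no verdict.

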